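Reset the purge-gas valve to two turns open

TASK

Two bench valves stand side by side: the one whose larger wheel carries an upright crank handle meters purge gas to the vacuum oven. Close that valve, clockwise seen from above, until it comes up against its stop, then back it off exactly two full turns from the stop and finish there with the gripper still holding the upright handle: do not let go. Leave the smaller plain-wheeled valve and the things on the bench alone.

Things in the scene. Friction and masses are not known exactly. Their poses are not given: they have to be found in the camera images.
- valve (a joint): angle of the big handwheel about its upright axis, rad: 0 = closed on the rigid stop, grows as it opens (anticlockwise from above), 12.57 = two turns open, travel ends at 25.1; starts 3.1 to 8.2, stays where left, needs about 0.2 N m (4 N at the handle) to turn. The wheel does not rise or sink as it turns; the valve's foot is fixed
- valve_hub (a point): centre of the big dark steel handwheel, on its upright axis in the plane of the rim, 125 mm above the bench, on a brass valve with a round flange foot; rim circle 120 mm in diameter of 12 mm bar, three spokes, hub top 13 mm above this point. Fixed; it does not turn with the wheel
- handle_mid (a point): middle of the upright black crank handle on the big wheel: a round grip 20 mm in diameter and 60 mm long, its axis 50 mm out from the wheel's axis, this point 40 mm above the rim's plane (165 mm above the bench); the grip spins freely on its own pin, so the gripper can keep one orientation while carrying it round in a circle
- plain (a joint): angle of the smaller valve's wheel, rad, starts at 0; leave it alone
- plain_hub (a point): centre of the smaller plain handwheel, 84 mm rim circle, no handle, 125 mm above the bench, on an identical brass valve; stands at least 240 mm from the big one's axis, on either side of it
- rack: loose white tube rack, 90 x 200 mm, 72 mm tall with tubes, beyond the valves; origin at the centre of its underside
- bottle: loose amber bottle, 70 mm in diameter, 150 mm tall; origin at the centre of its underside
- beaker: loose glass beaker, 80 mm rim, 95 mm tall; origin at the centre of its underside
Not all that is in view belongs to the job. Leave any red look-alike of the part that bears valve alone.

How it is judged:
By the outcome, as a careful person would: the job done as asked, in the order asked, and still so for the second after the job is handed in, while the arm keeps its last pose, push and grip.
It also fails if it takes over 61 s, if anything falls off the work surface, if the arm or the gripper's body presses on something with over 40 N, if the wrist force passes 120 N, or if a joint passes its speed limit or range.

ROBOT

A 6-joint arm with a two-finger parallel gripper is mounted at the origin on the work surface. World frame = base frame: x ahead of the robot, y to its left, z up, the work surface at z = 0. Lengths are in mm, angles in rad, forces in N, time in s.
With the tool pointing down it reaches from about 300 to 775 mm from the base axis. Payload 14.6 kg.
Tool frame: the origin (TCP) lies between the finger pads, 19 mm behind the fingertips; this is the grasp point; z points along the fingers, y is the line along which they close (so a half turn about z gives the same grasp; the last joint's range is limited). The gripper opens to 94 mm and grips with 3 to 60 N. Pads are 16 mm wide; open, the fingers measure 119 mm over their backs; the gripper's body (75 mm by 177 mm) begins 78 mm behind the grasp point.
Start: joints at [1.196, 0.3, 1.521, -0, 1.321, -0.067], TCP at [166.627, 524.142, 224.246] pointing down, gripper open.
Joint ranges: [-3.03, 3.03], [-0.79, 2.21], [0.23, 2.52], [-1.04, 4.18], [0, 3.07], [-2.55, 2.55]. Speed limits (rad/s): [2.22, 2.22, 2.57, 3.14, 3.14, 3.14].

INTERFACE

Orientations are given as [roll, pitch, yaw] about the fixed x, y, z axes, in that order (R = Rz(yaw) Ry(pitch) Rx(roll)).
In Python, from cell import manip gives the robot as it stands. The module is installed in compiled form; this text tells all that it offers.
- The arm moves only by the shell command python3 -m creep 'ROWS' [FORCE]. ROWS is JSON, a list of rows, each a list of 3 entries, a list of its own where there are three numbers: the opening, from -1 (shut) to 1 (fully open), then the shift along the tool's x, y, z in cm, then the turn about the tool's z in units of 5 degrees (1.0 is 5 degrees). In form: [[grip, [tx, ty, tz], roll], ...]. A call has 1 to 12 rows; each row is the pose to reach, as a shift and turn from the pose commanded when the call began, along the tool's axes at that moment; what a row does not reach only later rows make up. A row lasts 1/10 s, in which the tool goes at most 50 mm and 8.59 degrees, less where a joint would pass 70% of its speed; a pose out of reach is approached as far as the arm can. A call with a gripper value outside its range is refused whole. The fingers move at their own pace and stop on an object; FORCE is the grip in N (left out, the last holds). Time passes only in rows, so rows that repeat a pose let the fingers close. It gives the time, the measured TCP pose, the force, the opening and the grip force at its end, in the units of the state.
- manip.read_state(): the state, without advancing time (a new reading comes with each control period).
- manip.camera(name): name is "side" or "top"; returns the picture (480x640x3 uint8, red, green, blue); there is no depth.
- manip.camera_params(name): a dict with "fovy" (degrees; the focal length in pixels is half the picture's height over the tangent of half this angle, whatever the lens; pixels are square), "cx", "cy" (the principal point, pixels), "k1" (the pictures are not rectified: a ray, as slopes to the right and down, at radius r is drawn at 1 + k1 r^2 times it, then the intrinsics apply), "origin" and "attitude" of the camera in the world. Camera axes: x right, y down, z forward; pixel columns grow to the right and rows downward; lengths in mm; the calibration is good to about 2 mm. A picture is of the moment at which its call begins. camera_params takes no time and is no camera call.
- manip.sign_off(): hands the job in; it is judged then, once.
The state is a dict: "clock": time; "joints": joint angles; "qd": joint speeds; "effort": joint torques, N m; "eef_pos": TCP position; "eef_rot": TCP orientation; "wrist_force": force on the tool from outside, world axes, zero at the start; "moment": the same for the moment, N m; "finger_gap": finger opening in mm; "finger_force": force on a finger pad.
Only numpy, scipy, OpenCV 4.12 (cv2) and the standard library are available. Lean on these libraries where they do the work, as an engineer would, in place of code of your own. Each camera call takes 0.05 s, during which the arm holds its last target. There are 200 camera calls.

## Working session

There is one attempt and no reset: what is moved stays moved. The work goes in short steps, Python scripts to look and compute and a shell command to move; the robot and the scene stay as the last step left them, time stands still between calls to the robot, and variables do not carry over. Pictures are saved under pics/ and viewed, at most 10 in all, crops included, and the job is handed in when it is done.

```bash
mkdir -p pics; cat > h.py <<'E'
import numpy as np, cv2
from scipy.spatial.transform import Rotation as R
from cell import manip
def ray(name,u,v):
    p=manip.camera_params(name); f=240/np.tan(np.radians(p["fovy"])/2)
    K=np.array([[f,0,p["cx"]],[0,f,p["cy"]],[0,0,1.]])
    x=cv2.undistortPoints(np.array([[[u,v]]],float),K,np.array([p["k1"],0,0,0,0.]))[0,0]
    # k1 model: drawn = (1+k1 r^2)*ray, same as OpenCV
    A=np.array(p["attitude"],float)
    M=A if A.shape==(3,3) else R.from_euler("xyz",A).as_matrix()
    return np.array(p["origin"],float),M@np.array([x[0],x[1],1.])
def onz(name,u,v,z):
    o,d=ray(name,u,v); return o+d*(z-o[2])/d[2]
def two(a,b):
    (o1,d1),(o2,d2)=ray(*a),ray(*b)
    s=np.linalg.lstsq(np.c_[d1,-d2],o2-o1,rcond=None)[0]
    p,q=o1+d1*s[0],o2+d2*s[1]; return (p+q)/2,np.linalg.norm(p-q)
def snap(name,fn):
    im=cv2.cvtColor(manip.camera(name),cv2.COLOR_RGB2BGR); cv2.imwrite("pics/"+fn,im); return im
E
python3 - <<'E'
from h import *
for n in("side","top"): snap(n,n+"0.png"); print(manip.camera_params(n))
print(manip.read_state())
E
```

```text
{'fovy': 45.86474259141952, 'cx': 322.28614538691124, 'cy': 244.68891662140575, 'k1': -0.04257526864691988, 'origin': array([  476.49021142, -1209.78536862,   860.32751501]), 'attitude': array([-2.12586895, -0.01963491, -0.08254284])}
{'fovy': 43.56185409345855, 'cx': 308.70449162192523, 'cy': 243.74228095240548, 'k1': -0.20455245591056856, 'origin': array([ 479.36932012,  -17.13253331, 1531.65470766]), 'attitude': array([-3.06804911,  0.01706617, -1.54698706])}
{'clock': 0.1, 'joints': array([ 1.19641578e+00,  3.00410947e-01,  1.52151366e+00,  3.55347915e-06,
        1.32068633e+00, -6.65942618e-02]), 'qd': array([-0.00017033, -0.00037465, -0.0013936 ,  0.00042747, -0.00121093,
       -0.00063017]), 'effort': array([ 2.30449994e-03, -5.32642114e+01, -3.53285551e+01,  7.09946570e-02,
        2.34334875e-02, -6.51967525e-05]), 'eef_pos': array([166.54395999, 523.95711766, 223.74783124]), 'eef_rot': array([-3.14057685e+00, -7.11965883e-05,  2.83380545e+00]), 'wrist_force': array([-1.06057738, -0.88267811, -0.85478367]), 'moment': array([-0.01268802,  0.00885982, -0.00251159]), 'finger_force': 0.0, 'finger_gap': 93.93750181766835}
```

View pics/side0.png

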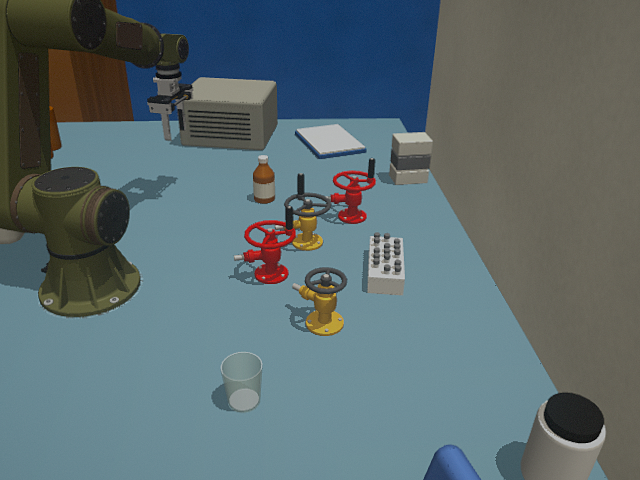

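View pics/top0.png

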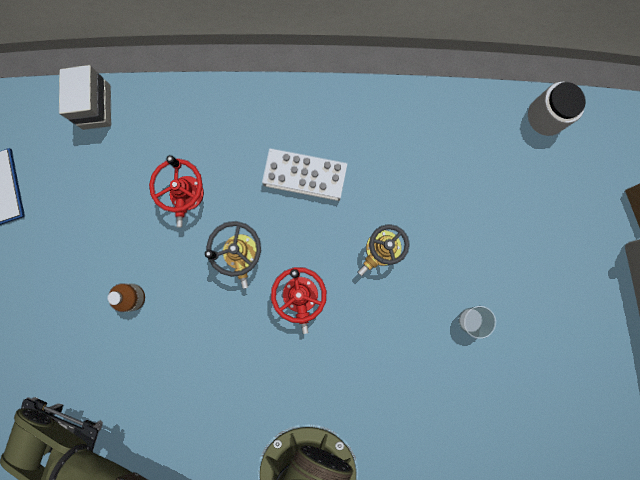

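Candidates for the valve handwheel:
- Dark wheel with handle on brass: top (234,249), handle knob (210,254); side wheel (307,205), handle (300,184).
- Red look-alikes with handles: top (176,185) and (298,295).
- Small plain dark wheel on brass: top (388,245).

By the description, I choose the first. Next I measure it and check it in a crop.

```bash
python3 - <<'E'
from h import *
t=cv2.imread("pics/top0.png"); s=cv2.imread("pics/side0.png")
a=cv2.resize(t[205:295,185:285],None,fx=4,fy=4,interpolation=2); b=cv2.resize(s[165:255,265:365],None,fx=4,fy=4,interpolation=2)
cv2.imwrite("pics/crop0.png",np.hstack([a,b]))
# handle: very dark pixels
for n,im,(u0,v0,u1,v1) in(("top",t,(195,235,225,270)),("side",s,(290,168,308,197))):
    m=(im[v0:v1,u0:u1].max(2)<38).astype(np.uint8)
    k,l,st,c=cv2.connectedComponentsWithStats(m); i=1+np.argmax(st[1:,4]); print(n,st[i]+[u0,v0,0,0,0],c[i]+[u0,v0])
# wheel ring fit top: dark grey pixels
hsv=cv2.cvtColor(t,cv2.COLOR_BGR2HSV)
for nm,(u0,v0,u1,v1) in dict(big=(200,215,268,282),small=(362,220,414,272)).items():
    m=((t[v0:v1,u0:u1].max(2)<85)).astype(np.uint8)
    c=max(cv2.findContours(m,cv2.RETR_EXTERNAL,cv2.CHAIN_APPROX_NONE)[0],key=cv2.contourArea)
    e=cv2.fitEllipse(cv2.convexHull(c)); print(nm,e,onz("top",e[0][0]+u0,e[0][1]+v0,125))
for nm,u,v in(("redL",172,160),("redR",295,273),("handle",210,254)): print(nm,onz("top",u,v,195))
print("hub",onz("top",234,249,138),"side wheel",onz("side",307,205,125), "redL hub",onz("top",176,185,135),"redR hub",onz("top",298,295,135))
E
```

```text
top [205 250  12  10  46] [211.45652174 255.2173913 ]
side [298 175   5  20  47] [299.4893617  186.10638298]
big ((32.97266387939453, 33.74299240112305), (53.80263137817383, 55.18709182739258), 61.35261154174805) [566.55894489 187.76968666 125.        ]
small ((26.65610122680664, 24.236125946044922), (38.939456939697266, 39.578712463378906), 153.9026641845703) [ 585.49717955 -178.69846825  125.        ]
redL [763.18752106 326.85234674 195.        ]
redR [511.31869485  36.96792433 195.        ]
handle [549.17300586 229.33246177 195.        ]
hub [565.207341  183.4338015 138.       ] side wheel [563.5453708  181.12708699 125.        ] redL hub [715.1266587  329.28638707 135.        ] redR hub [461.83291411  31.15796412 135.        ]
```

View pics/crop0.png

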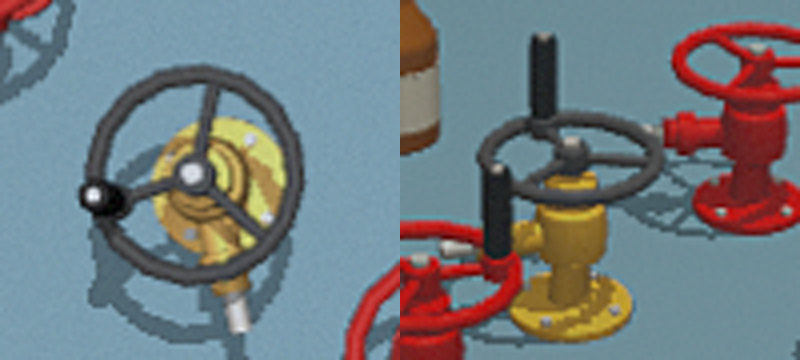

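The crop confirms the choice: a dark wheel on brass, with the handle's pin top at top-view (208.3,253.7) and the hub at (233.3,248.2). The side view shows the handle at (300.3, 174.5 to 194.5). The red handle in front in the side crop belongs to the right-hand red valve.

```bash
python3 - <<'E'
from h import *
h=onz("top",233.3,248.2,138);p=onz("top",208.3,253.7,196)
print(h,p,np.linalg.norm((p-h)[:2]),np.arctan2(*(p-h)[1::-1]))
print("two view top",two(("top",208.3,253.7),("side",300.5,174)))
print("rim side",onz("side",(484+660-800)/8+265,(113+200)/8+165,125))
s=manip.read_state();M=R.from_euler("xyz",s["eef_rot"]).as_matrix();print(M.round(3))
E
```

```text
[567.0427914 185.1455963 138.       ] [549.70247785 233.04552848 196.        ] 50.942025649181645 1.9181312482910164
two view top (array([548.94002813, 233.19319783, 195.29209334]), np.float64(1.597877154185254))
rim side [566.63013177 186.19055569 125.        ]
[[-0.953  0.303 -0.   ]
 [ 0.303  0.953 -0.001]
 [ 0.    -0.001 -1.   ]]
```

```bash
python3 -m creep '[[1,[-15,-5.3,-1.6],-1],[1,[-30,-10.6,-1.6],-2],[1,[-45.3,-16.1,-1.6],-3.5],[1,[-45.3,-16.1,-1.6],-3.53],[1,[-45.3,-16.1,-1.6],-3.53],[1,[-45.3,-16.1,-1.6],-3.53],[1,[-45.3,-16.1,-1.6],-3.53],[1,[-45.3,-16.1,-1.6],-3.53],[1,[-45.3,-16.1,-1.6],-3.53],[1,[-45.3,-16.1,-1.6],-3.53],[1,[-45.3,-16.1,-1.6],-3.53],[1,[-45.3,-16.1,-1.6],-3.53]]' 30
python3 - <<'E'
from h import *
s=manip.read_state();print(s["joints"],s["eef_rot"]);print(s["eef_pos"],s["wrist_force"])
a=snap("side","s1.png")
cv2.imwrite("pics/s1c.png",cv2.resize(a[110:260,215:415],None,fx=3,fy=3))
E
```

```text
clock: 1.3
eef_pos: [549.6, 233.1, 239.6]
eef_rot: [-3.141, -0.001, 3.141]
wrist_force: [0.7, -0.4, -0.7]
finger_gap: 94.2
finger_force: 0.0
[ 3.39744091e-01  3.95502012e-01  1.35732734e+00  1.57785746e-04
  1.38994188e+00 -1.23017929e+00] [-3.14134519e+00 -1.16270814e-03  3.14069109e+00]
[549.56961671 233.10516272 239.58344091] [ 0.69079282 -0.36137159 -0.67200662]
```

View pics/s1c.png

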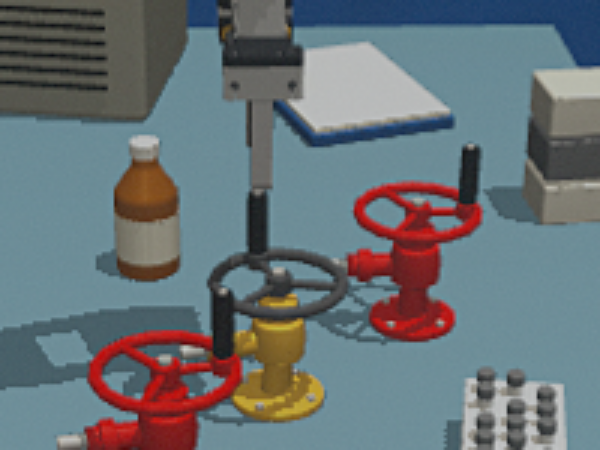

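The fingers are straight above the black handle (crop (258,190)). I descend and grip.

```bash
python3 -m creep '[[1,[0,0,2.5],0],[1,[0,0,5],0],[1,[0,0,7.2],0],[1,[0,0,7.2],0],[1,[0,0,7.2],0],[-1,[0,0,7.2],0],[-1,[0,0,7.2],0],[-1,[0,0,7.2],0],[-1,[0,0,7.2],0],[-1,[0,0,7.2],0],[-1,[0,0,7.2],0],[-1,[0,0,7.2],0]]' 30
```

```text
clock: 2.55
eef_pos: [549.6, 233.4, 168.3]
eef_rot: [-3.142, -0.0, -3.141]
wrist_force: [-0.9, -0.5, -0.4]
finger_gap: 41.4
finger_force: 0.0
```

```bash
python3 -m creep '[[-1,[0,0,0],0],[-1,[0,0,0],0],[-1,[0,0,0],0],[-1,[0,0,0],0],[-1,[0,0,0],0],[-1,[0,0,0],0],[-1,[0,0,0],0],[-1,[0,0,0],0]]' 30
python3 - <<'E'
import numpy as np
# rows (tool x=-X, y=+Y), relative to start; angle 1.918 start, clockwise
c=np.array([566.8,185.8]); p=np.array([549.6,233.1])
d=p-c; print(np.linalg.norm(d),np.arctan2(d[1],d[0]))
for k in range(1,7):
    a=np.arctan2(d[1],d[0])-k*np.radians(15); q=c+50*np.array([np.cos(a),np.sin(a)])-p; print(k,(-q[0]/10).round(2),(q[1]/10).round(2))
E
```

```text
clock: 3.35
eef_pos: [549.4, 233.9, 168.3]
eef_rot: [3.141, -0.0, -3.141]
wrist_force: [-0.6, 5.1, 0.4]
finger_gap: 19.5
finger_force: 30.0
50.33020961609435 1.9195673303788023
1 -1.29 0.25
2 -2.59 0.19
3 -3.83 -0.2
4 -4.94 -0.9
5 -5.82 -1.86
6 -6.42 -3.02
```

```bash
python3 -m creep '[[-1,[-0.64,0.17],0]]' 2>&1 | tail -1; python3 -m creep '[[-1,[-0.64,0.17,0],0],[-1,[-1.29,0.25,0],0],[-1,[-1.94,0.27,0],0],[-1,[-2.59,0.19,0],0],[-1,[-3.22,0.03,0],0],[-1,[-3.83,-0.2,0],0],[-1,[-4.4,-0.52,0],0],[-1,[-4.94,-0.9,0],0],[-1,[-4.94,-0.9,0],0]]'
python3 - <<'E'
import numpy as np
c=np.array([566.8,185.8]); a0=1.9196-np.radians(60); p=c+50*np.array([np.cos(a0),np.sin(a0)])
for s in(-1,1):
  for k in range(1,12):
    a=a0+s*k*np.radians(15); q=c+50*np.array([np.cos(a),np.sin(a)])-p; print(s*k,(-q[0]/10).round(2),(q[1]/10).round(2),(q+p).round(1),round(a,3))
E
```

```text
invalid input at $[0][1]: expected 3 numbers
clock: 4.25
eef_pos: [599.8, 224.3, 168.3]
eef_rot: [3.141, 0.001, 3.142]
wrist_force: [5.3, 1.7, -1.1]
finger_gap: 19.0
finger_force: 30.0
-1 -0.88 -0.96 [607.8 214.5] 0.611
-2 -1.48 -2.12 [613.8 202.9] 0.349
-3 -1.77 -3.39 [616.6 190.1] 0.087
-4 -1.71 -4.7 [616.  177.1] -0.175
-5 -1.32 -5.94 [612.1 164.7] -0.437
-6 -0.61 -7.04 [605.1 153.7] -0.698
-7 0.35 -7.93 [595.5 144.8] -0.96
-8 1.51 -8.53 [583.9 138.8] -1.222
-9 2.78 -8.81 [571.1 136. ] -1.484
-10 4.08 -8.75 [558.1 136.6] -1.746
-11 5.33 -8.36 [545.7 140.5] -2.007
1 1.1 0.7 [587.9 231.1] 1.134
2 2.35 1.09 [575.5 235. ] 1.396
3 3.65 1.15 [562.5 235.6] 1.658
4 4.92 0.87 [549.7 232.8] 1.92
5 6.08 0.27 [538.1 226.8] 2.181
6 7.04 -0.61 [528.5 217.9] 2.443
7 7.75 -1.72 [521.5 206.9] 2.705
8 8.14 -2.96 [517.6 194.5] 2.967
9 8.2 -4.26 [517.  181.5] 3.229
10 7.91 -5.54 [519.8 168.7] 3.49
11 7.31 -6.7 [525.8 157.1] 3.752
```

```bash
python3 -m creep '[[-1,[-0.88,-0.96,0],0],[-1,[-1.48,-2.12,0],0],[-1,[-1.77,-3.39,0],0],[-1,[-1.71,-4.7,0],0],[-1,[-1.32,-5.94,0],0],[-1,[-0.61,-7.04,0],0],[-1,[0.35,-7.93,0],0],[-1,[0.35,-7.93,0],0]]'
cat > chk.py <<'E'
import numpy as np,sys
from cell import manip
s=manip.read_state(); d=s["eef_pos"][:2]-[566.8,185.8]; r=np.hypot(*d); f=s["wrist_force"]
t=np.array([-d[1],d[0]])/r
print("t%.2f ang %.3f r %.1f Ftan %.1f Frad %.1f gap %.1f"%(s["clock"],np.arctan2(d[1],d[0]),r,f[:2]@t,f[:2]@d/r,s["finger_gap"]))
sys.exit(int(f[:2]@t>14 or np.linalg.norm(f)>30))
E
python3 chk.py
python3 - <<'E'
import numpy as np
a0=1.9196-np.radians(165)
for k in range(0,36):
    a=a0-np.radians(10*k); q=50*(np.array([np.cos(a-np.radians(10)),np.sin(a-np.radians(10))])-[np.cos(a),np.sin(a)]); print(k+1,"[%.2f,%.2f,0]"%(-q[0]/10,q[1]/10),end=" ")
E
```

```text
clock: 5.05
eef_pos: [593.8, 144.8, 168.2]
eef_rot: [3.141, -0.002, 3.142]
wrist_force: [-8.4, 6.9, 1.3]
finger_gap: 19.4
finger_force: 30.0
t5.05 ang -0.989 r 49.1 Ftan -3.2 Frad -10.4 gap 19.4
1 [0.75,-0.44,0] 2 [0.82,-0.30,0] 3 [0.86,-0.15,0] 4 [0.87,0.00,0] 5 [0.86,0.15,0] 6 [0.82,0.30,0] 7 [0.75,0.44,0] 8 [0.67,0.56,0] 9 [0.56,0.67,0] 10 [0.44,0.75,0] 11 [0.30,0.82,0] 12 [0.15,0.86,0] 13 [-0.00,0.87,0] 14 [-0.15,0.86,0] 15 [-0.30,0.82,0] 16 [-0.44,0.75,0] 17 [-0.56,0.67,0] 18 [-0.67,0.56,0] 19 [-0.75,0.44,0] 20 [-0.82,0.30,0] 21 [-0.86,0.15,0] 22 [-0.87,-0.00,0] 23 [-0.86,-0.15,0] 24 [-0.82,-0.30,0] 25 [-0.75,-0.44,0] 26 [-0.67,-0.56,0] 27 [-0.56,-0.67,0] 28 [-0.44,-0.75,0] 29 [-0.30,-0.82,0] 30 [-0.15,-0.86,0] 31 [0.00,-0.87,0] 32 [0.15,-0.86,0] 33 [0.30,-0.82,0] 34 [0.44,-0.75,0] 35 [0.56,-0.67,0] 36 [0.67,-0.56,0]
```

```bash
sed -i 's/f\[:2\]@t>14/abs(f[:2]@t)>14/; s/566.8,185.8/566.5,186.8/' chk.py
python3 -m creep '[[-1,[0.78,-0.34,0],0]]' >/dev/null && python3 chk.py && python3 -m creep '[[-1,[0.82,-0.3,0],0]]' >/dev/null && python3 chk.py && python3 -m creep '[[-1,[0.86,-0.15,0],0]]' >/dev/null && python3 chk.py && python3 -m creep '[[-1,[0.87,0,0],0]]' >/dev/null && python3 chk.py && python3 -m creep '[[-1,[0.86,0.15,0],0]]' >/dev/null && python3 chk.py && python3 -m creep '[[-1,[0.82,0.3,0],0]]' >/dev/null && python3 chk.py && python3 -m creep '[[-1,[0.75,0.44,0],0]]' >/dev/null && python3 chk.py && python3 -m creep '[[-1,[0.67,0.56,0],0]]' >/dev/null && python3 chk.py && python3 -m creep '[[-1,[0.56,0.67,0],0]]' >/dev/null && python3 chk.py
```

```text
t5.15 ang -1.135 r 49.9 Ftan 3.8 Frad -3.4 gap 19.5
t5.25 ang -1.312 r 50.0 Ftan 5.3 Frad -8.0 gap 19.3
t5.35 ang -1.488 r 49.9 Ftan 4.2 Frad -8.4 gap 19.5
t5.45 ang -1.661 r 49.9 Ftan 2.8 Frad -10.4 gap 19.5
t5.55 ang -1.834 r 49.9 Ftan 4.6 Frad -10.6 gap 19.2
t5.65 ang -2.006 r 49.9 Ftan 3.8 Frad -10.5 gap 19.5
t5.75 ang -2.178 r 49.9 Ftan 4.2 Frad -9.9 gap 19.3
t5.85 ang -2.349 r 49.9 Ftan 3.1 Frad -8.8 gap 19.4
t5.95 ang -2.522 r 49.9 Ftan 3.0 Frad -8.4 gap 19.3
```

```bash

python3 -m creep '[[-1,[0.44,0.75,0],0]]' >/dev/null && python3 chk.py && python3 -m creep '[[-1,[0.3,0.82,0],0]]' >/dev/null && python3 chk.py && python3 -m creep '[[-1,[0.15,0.86,0],0]]' >/dev/null && python3 chk.py && python3 -m creep '[[-1,[0,0.87,0],0]]' >/dev/null && python3 chk.py && python3 -m creep '[[-1,[-0.15,0.86,0],0]]' >/dev/null && python3 chk.py && python3 -m creep '[[-1,[-0.3,0.82,0],0]]' >/dev/null && python3 chk.py && python3 -m creep '[[-1,[-0.44,0.75,0],0]]' >/dev/null && python3 chk.py && python3 -m creep '[[-1,[-0.56,0.67,0],0]]' >/dev/null && python3 chk.py && python3 -m creep '[[-1,[-0.67,0.56,0],0]]' >/dev/null && python3 chk.py && python3 -m creep '[[-1,[-0.75,0.44,0],0]]' >/dev/null && python3 chk.py && python3 -m creep '[[-1,[-0.82,0.3,0],0]]' >/dev/null && python3 chk.py
```

```text
t6.05 ang -2.693 r 50.0 Ftan 3.8 Frad -7.9 gap 19.2
t6.15 ang -2.866 r 50.0 Ftan 3.8 Frad -6.7 gap 19.5
t6.25 ang -3.041 r 50.0 Ftan 3.7 Frad -4.3 gap 19.1
t6.35 ang 3.060 r 50.0 Ftan 2.9 Frad -4.4 gap 19.5
t6.45 ang 2.875 r 50.1 Ftan 4.3 Frad -4.6 gap 19.5
t6.55 ang 2.694 r 50.1 Ftan 3.9 Frad -5.7 gap 19.3
t6.65 ang 2.516 r 50.2 Ftan 3.8 Frad -6.1 gap 19.3
t6.75 ang 2.342 r 50.3 Ftan 3.6 Frad -6.5 gap 19.3
t6.85 ang 2.167 r 50.3 Ftan 3.7 Frad -8.3 gap 19.5
t6.95 ang 1.996 r 50.4 Ftan 3.4 Frad -8.8 gap 19.7
t7.05 ang 1.824 r 50.4 Ftan 3.4 Frad -8.4 gap 19.6
```

```bash

python3 -m creep '[[-1,[-0.86,0.15,0],0]]' >/dev/null && python3 chk.py && python3 -m creep '[[-1,[-0.87,0,0],0]]' >/dev/null && python3 chk.py && python3 -m creep '[[-1,[-0.86,-0.15,0],0]]' >/dev/null && python3 chk.py && python3 -m creep '[[-1,[-0.82,-0.3,0],0]]' >/dev/null && python3 chk.py && python3 -m creep '[[-1,[-0.75,-0.44,0],0]]' >/dev/null && python3 chk.py && python3 -m creep '[[-1,[-0.67,-0.56,0],0]]' >/dev/null && python3 chk.py && python3 -m creep '[[-1,[-0.56,-0.67,0],0]]' >/dev/null && python3 chk.py && python3 -m creep '[[-1,[-0.44,-0.75,0],0]]' >/dev/null && python3 chk.py && python3 -m creep '[[-1,[-0.3,-0.82,0],0]]' >/dev/null && python3 chk.py && python3 -m creep '[[-1,[-0.15,-0.86,0],0]]' >/dev/null && python3 chk.py && python3 -m creep '[[-1,[0,-0.87,0],0]]' >/dev/null && python3 chk.py
```

```text
t7.15 ang 1.652 r 50.4 Ftan 4.4 Frad -9.0 gap 19.4
t7.25 ang 1.481 r 50.5 Ftan 4.4 Frad -8.5 gap 19.7
t7.35 ang 1.310 r 50.5 Ftan 4.8 Frad -8.5 gap 19.3
t7.45 ang 1.139 r 50.5 Ftan 4.5 Frad -9.3 gap 19.6
t7.55 ang 0.970 r 50.5 Ftan 4.2 Frad -7.7 gap 19.2
t7.65 ang 0.800 r 50.5 Ftan 3.8 Frad -7.7 gap 19.6
t7.75 ang 0.629 r 50.5 Ftan 3.9 Frad -7.1 gap 19.1
t7.85 ang 0.460 r 50.4 Ftan 3.8 Frad -5.8 gap 19.5
t7.95 ang 0.287 r 50.3 Ftan 3.8 Frad -4.7 gap 19.3
t8.05 ang 0.212 r 50.6 Ftan 60.2 Frad 12.0 gap 20.9
```

```bash
python3 -m creep '[[-1,[0,0,0],0],[-1,[0,0,0],0]]'; python3 chk.py; python3 -m creep '[[-1,[0,0.2,0],0],[-1,[0,0.2,0],0],[-1,[0,0.2,0],0]]'; python3 chk.py;  python3 -m creep '[[-1,[0,0.2,0],0],[-1,[0,0.2,0],0],[-1,[0,0.2,0],0]]'; python3 chk.py
```

```text
clock: 8.25
eef_pos: [616.0, 198.5, 168.4]
eef_rot: [3.131, 0.001, -3.138]
wrist_force: [1.9, 40.1, -3.6]
finger_gap: 19.7
finger_force: 30.0
t8.25 ang 0.232 r 50.9 Ftan 38.6 Frad 11.0 gap 19.7
clock: 8.55
eef_pos: [616.1, 198.8, 168.4]
eef_rot: [3.134, 0.001, -3.138]
wrist_force: [0.6, 28.7, -1.7]
finger_gap: 18.9
finger_force: 30.0
t8.55 ang 0.238 r 51.0 Ftan 27.7 Frad 7.4 gap 18.9
clock: 8.85
eef_pos: [616.1, 199.0, 168.3]
eef_rot: [3.137, 0.0, -3.139]
wrist_force: [-1.4, 18.3, -0.3]
finger_gap: 19.4
finger_force: 30.0
t8.85 ang 0.242 r 51.1 Ftan 18.1 Frad 3.1 gap 19.4
```

Stop found at handle angle ≈0.24. I take reference pictures at light load and work out the opening circle.

```bash
python3 -m creep '[[-1,[0,0.2,0],0],[-1,[0,0.2,0],0],[-1,[0,0.2,0],0]]'; python3 chk.py
python3 - <<'E'
from h import *
snap("top","t_stop.png");snap("side","s_stop.png")
c=np.array([566.8,187.]);a0=0.244
P=lambda k:c+50*np.array([np.cos(a0+k*np.pi/12),np.sin(a0+k*np.pi/12)])
for s,st in((np.array([616.4,197.4]),0),(P(12),12),(P(0),0)):
    print(",".join("[-1,[%.2f,%.2f,0],0]"%(-(P(k)-s)[0]/10,(P(k)-s)[1]/10) for k in range(st+1,st+13)))
E
```

```text
clock: 9.15
eef_pos: [616.1, 199.3, 168.3]
eef_rot: [3.139, -0.0, -3.14]
wrist_force: [-3.6, 8.9, 2.6]
finger_gap: 19.6
finger_force: 30.0
t9.15 ang 0.246 r 51.2 Ftan 9.5 Frad -1.3 gap 19.6
[-1,[0.59,1.38,0],0],[-1,[1.36,2.43,0],0],[-1,[2.38,3.24,0],0],[-1,[3.58,3.77,0],0],[-1,[4.87,3.96,0],0],[-1,[6.17,3.81,0],0],[-1,[7.38,3.33,0],0],[-1,[8.43,2.56,0],0],[-1,[9.24,1.54,0],0],[-1,[9.77,0.34,0],0],[-1,[9.96,-0.95,0],0],[-1,[9.81,-2.25,0],0]
[-1,[-0.48,-1.21,0],0],[-1,[-1.25,-2.26,0],0],[-1,[-2.28,-3.08,0],0],[-1,[-3.47,-3.60,0],0],[-1,[-4.76,-3.79,0],0],[-1,[-6.06,-3.64,0],0],[-1,[-7.27,-3.17,0],0],[-1,[-8.32,-2.39,0],0],[-1,[-9.14,-1.37,0],0],[-1,[-9.66,-0.17,0],0],[-1,[-9.85,1.12,0],0],[-1,[-9.70,2.42,0],0]
[-1,[0.48,1.21,0],0],[-1,[1.25,2.26,0],0],[-1,[2.28,3.08,0],0],[-1,[3.47,3.60,0],0],[-1,[4.76,3.79,0],0],[-1,[6.06,3.64,0],0],[-1,[7.27,3.17,0],0],[-1,[8.32,2.39,0],0],[-1,[9.14,1.37,0],0],[-1,[9.66,0.17,0],0],[-1,[9.85,-1.12,0],0],[-1,[9.70,-2.42,0],0]
```

```bash
python3 -m creep '[[-1,[0.59,1.38,0],0],[-1,[1.36,2.43,0],0],[-1,[2.38,3.24,0],0],[-1,[3.58,3.77,0],0],[-1,[4.87,3.96,0],0],[-1,[6.17,3.81,0],0],[-1,[7.38,3.33,0],0],[-1,[8.43,2.56,0],0],[-1,[9.24,1.54,0],0],[-1,[9.77,0.34,0],0],[-1,[9.96,-0.95,0],0],[-1,[9.81,-2.25,0],0]]' >/dev/null; python3 chk.py && python3 -m creep '[[-1,[-0.48,-1.21,0],0],[-1,[-1.25,-2.26,0],0],[-1,[-2.28,-3.08,0],0],[-1,[-3.47,-3.6,0],0],[-1,[-4.76,-3.79,0],0],[-1,[-6.06,-3.64,0],0],[-1,[-7.27,-3.17,0],0],[-1,[-8.32,-2.39,0],0],[-1,[-9.14,-1.37,0],0],[-1,[-9.66,-0.17,0],0],[-1,[-9.85,1.12,0],0],[-1,[-9.7,2.42,0],0]]' >/dev/null; python3 chk.py
```

```text
t10.45 ang -2.909 r 49.2 Ftan -4.2 Frad -16.6 gap 19.4
t11.65 ang 0.247 r 51.1 Ftan -3.8 Frad 0.3 gap 19.7
```

```bash
python3 -m creep '[[-1,[0.48,1.21,0],0],[-1,[1.25,2.26,0],0],[-1,[2.28,3.08,0],0],[-1,[3.47,3.6,0],0],[-1,[4.76,3.79,0],0],[-1,[6.06,3.64,0],0],[-1,[7.27,3.17,0],0],[-1,[8.32,2.39,0],0],[-1,[9.14,1.37,0],0],[-1,[9.66,0.17,0],0],[-1,[9.85,-1.12,0],0],[-1,[9.7,-2.42,0],0]]' >/dev/null; python3 chk.py && python3 -m creep '[[-1,[-0.48,-1.21,0],0],[-1,[-1.25,-2.26,0],0],[-1,[-2.28,-3.08,0],0],[-1,[-3.47,-3.6,0],0],[-1,[-4.76,-3.79,0],0],[-1,[-6.06,-3.64,0],0],[-1,[-7.27,-3.17,0],0],[-1,[-8.32,-2.39,0],0],[-1,[-9.14,-1.37,0],0],[-1,[-9.66,-0.17,0],0],[-1,[-9.85,1.12,0],0],[-1,[-9.7,2.42,0],0]]' ; python3 chk.py; python3 -m creep '[[-1,[0,0,0],0],[-1,[0,0,0],0],[-1,[0,0,0],0]]' ; python3 chk.py
python3 - <<'E'
from h import *
a=cv2.imread("pics/t_stop.png");b=snap("top","t_end.png")
c=cv2.imread("pics/s_stop.png");d=snap("side","s_end.png")
f=lambda i,x,y:cv2.resize(i[y:y+75,x:x+100],None,fx=4,fy=4,interpolation=2)
cv2.imwrite("pics/cmp.png",np.vstack([np.hstack([f(a,185,210),f(b,185,210)]),np.hstack([f(c,260,175),f(d,260,175)])]))
E
```

```text
t12.85 ang -2.906 r 49.3 Ftan -3.7 Frad -16.8 gap 19.2
clock: 14.05
eef_pos: [616.1, 199.2, 168.3]
eef_rot: [-3.141, 0.002, 3.141]
wrist_force: [2.2, -3.1, 1.9]
finger_gap: 19.4
finger_force: 30.0
t14.05 ang 0.244 r 51.1 Ftan -3.6 Frad 1.3 gap 19.4
clock: 14.35
eef_pos: [615.6, 200.1, 168.3]
eef_rot: [3.14, 0.002, -3.141]
wrist_force: [8.1, 5.2, -1.5]
finger_gap: 19.4
finger_force: 30.0
t14.35 ang 0.264 r 50.9 Ftan 2.9 Frad 9.2 gap 19.4
```

View pics/cmp.png

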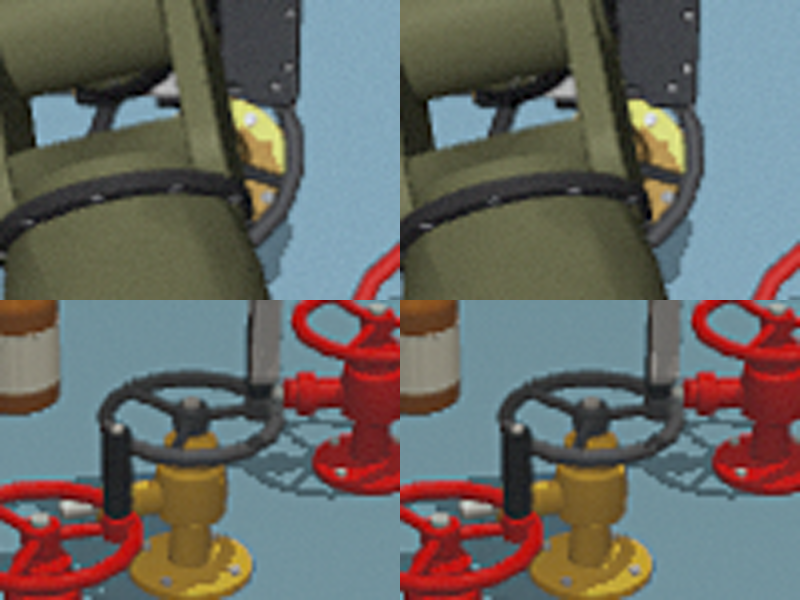

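The spokes and handle look the same at the stop and now, so the wheel is at whole turns. The handle settled about 0.8 mm past the stop angle, so I trim it back.

```bash
python3 -m creep '[[-1,[0,-0.08,0],0],[-1,[0,-0.08,0],0],[-1,[0,-0.08,0],0],[-1,[0,-0.08,0],0]]'; python3 chk.py; python3 -m creep '[[-1,[0,0,0],0],[-1,[0,0,0],0],[-1,[0,0,0],0],[-1,[0,0,0],0]]'; python3 chk.py
```

```text
clock: 14.85
eef_pos: [615.8, 199.1, 168.4]
eef_rot: [3.14, 0.002, -3.141]
wrist_force: [9.7, 5.9, -2.6]
finger_gap: 19.5
finger_force: 30.0
t14.85 ang 0.245 r 50.9 Ftan 3.4 Frad 10.9 gap 19.5
clock: 15.25
eef_pos: [615.9, 199.2, 168.4]
eef_rot: [3.14, 0.002, -3.141]
wrist_force: [9.7, 5.2, -2.3]
finger_gap: 19.4
finger_force: 30.0
t15.25 ang 0.245 r 50.9 Ftan 2.6 Frad 10.7 gap 19.4
```

```bash
python3 -c "from cell import manip; print(manip.sign_off())"
```

```text
the job is handed in; nothing more can be done
None
```

I closed the big-wheel purge valve clockwise onto its stop and backed it off two full turns. By measured handle position it sits within about 0.003 rad of that, with the gripper still holding the handle; I handed the job in at about 15 s of the 61 s allowed.

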